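# Shut and lock the tilt-out parts bin

### The arm

A 6-joint arm with a two-finger parallel gripper is mounted at the origin on the work surface. World frame = base frame: x ahead of the robot, y to its left, z up, the work surface at z = 0. Lengths are in m, angles in rad, forces in N, time in s.
With the tool pointing down it reaches from about 0.35 to 0.775 m from the base axis. Payload 5.5 kg.
Tool frame: the origin (TCP) lies at the very end of the fingers, on their centre line; the grasp point (between the pads) lies env.hold_point_z behind it (env.hold_point_z is the distance from the TCP to the grasp point, in m); z points along the fingers, y is the line along which they close (so a half turn about z gives the same grasp; the last joint's range is limited). The gripper opens to 85 mm and grips with 20 to 120 N. Pads are 22 mm wide; open, the fingers measure 114 mm over their backs; the gripper's body (76 mm by 85 mm) begins 54 mm behind the grasp point. The pads swing forward as they close: fully open they stand 13 mm farther back than shut.
Start: joints at [-1.413, 0.313, 0.046, 1.304, 0, 1.431], TCP at [0.169, -0.55, 0.231] pointing down, gripper open.
Joint ranges: [-2.76, 2.76], [-0.86, 1.69], [-1.03, 1.26], [-2.2, 2.34], [-1.47, 1.5], [-3.14, 3.14]. Speed limits (rad/s): [2.57, 2.57, 3.14, 3.14, 3.14, 3.14].

### API

Orientations are given as a unit quaternion [w, x, y, z].
In Python, from workcell import env gives the robot as it stands.
- The arm moves only by the tool carry_out, never from a script. Its argument "steps" is a list of rows, each a list of 3 entries, a list of its own where there are three numbers: the turn, a rotation vector about the tool's x, y, z in degrees, then the shift along the tool's x, y, z in cm, then the closure in counts, from 0 (fully open) to 255 (shut). A call has exactly 8 rows; each row is the pose to reach, as a shift and turn from the pose commanded when the call began, along the tool's axes at that moment; what a row does not reach only later rows make up. A row lasts 1/8 s, in which the tool goes at most 62.5 mm and 10.7 degrees, less where a joint would pass 70% of its speed; a pose out of reach is approached as far as the arm can. A call with a gripper value outside its range is refused whole. The fingers move at their own pace and stop on an object; "force" is the grip in N (left out, the last holds). Time passes only in rows, so rows that repeat a pose let the fingers close, or fill a call up. It gives the time, the measured TCP pose, the force, the opening and the grip force at its end, in the units of the state.
- env.get_state(): the state, without advancing time (a new reading comes with each control period).
- env.read_camera(name): name is "side" or "top"; returns (picture, depth): 480x640x3 uint8, red, green, blue; 480x640 float32, m along the optical axis (not along the pixel's ray), 0 where there is no reading.
- env.get_calibration(name): a dict with "fx", "fy", "cx", "cy" (pixels), "D" ([k1, k2, p1, p2, k3] as OpenCV has them; the pictures are not rectified), "origin" and "orientation" of the camera in the world. Camera axes: x right, y up, looking along -z (the intrinsics and any distortion apply to the point x, -y, -z); pixel columns grow to the right and rows downward; lengths in m; the calibration is good to about 2 mm. A picture is of the moment at which its call begins. get_calibration takes no time and is no camera call.
- env.hand_in(): hands the job in; it is judged then, once.
The state is a dict: "clock": time; "joint_pos": joint angles; "qvel": joint speeds; "tau": joint torques, N m; "tcp_pos": TCP position; "orientation": TCP orientation; "wrist_force": force on the tool from outside, world axes, zero at the start; "ft_torque": the same for the moment, N m; "finger_gap": finger opening in m; "grip_force": force on a finger pad.
Only numpy, scipy, OpenCV 4.12 (cv2) and the standard library are available. Lean on these libraries where they do the work, as an engineer would, in place of code of your own. Each camera call takes 0.05 s, during which the arm holds its last target. There are 200 camera calls.

### The job

Push the parts cabinet's tilt-out bin fully shut, swing the steel hasp over until it lies flat on the bin's rim with the knob standing up through its slot, then lock it: pull the knob straight up, turn it counter-clockwise (seen from above) until it can drop into its locking notch, which lies out of sight and must be found by feel, and leave the knob fully down there. Leave the other things on the bench where they are.

Things in the scene. Friction and masses are not known exactly. Their poses are not given: they have to be found in the camera images.
- cabinet: Grey plastic cabinet fixed to the bench, 200 deep (x) x 300 wide (y) x 170 high. Origin: centre of its underside; x points from its front (towards the robot) to its back, z up. Offsets below are (x, y, z) mm in this frame. Front plane x = -100. Flat roof z = 170, x = -38 to 100; before it the bin's rim, flush when shut. Hinge knuckles 9 high on the roof at x = 10, |y| < 37.
- bin (a joint): Tilt of the white bin (244 wide, 0.5 kg) about its lower front edge (-100, 0, 15): 0 = shut (hard stop), positive = top leaning out to the robot, rad; starts 0.14 to 0.30. Stiff hinge, stays where left; shuts with up to 4 N at the top. Its front is a flat plate 155 high, its rim a solid block 60 deep (x = -100 to -40 shut), 30 thick, top z = 170 shut.
- bin_rim (a point): Middle of the upper front edge of the bin; (-100, 0, 170) when shut.
- hasp (a joint): Angle of the steel hasp strap about its level hinge pin (along y): 0 = closed, lying forward over the bin's rim (its top face at z = 177); 1.57 = upright; more = leaning back over the roof, rad. Starts 1.75 to 2.15. Stiff hinge (0.07 N m): it stays where it is left.
- hasp_hinge (a point): Middle of the hasp's hinge pin, (10, 0, 174). The strap is 117 long from here, 48 wide, 4 thick; its slot for the knob, 50 long and 20 wide, runs from 57 to 107 mm from the pin. From the pin to 57 mm it is solid: the place to press it down.
- hasp_tip (a point): Middle of the free end of the hasp, 117 mm from the pin.
- knob_lift (a joint): How far the knob is pulled up, m: 0 = fully down, 0.008 = just out of its notch or riding on the flat between notches, 0.012 = stop. A spring pulls it down with 2.4 N (at 0) to 4.2 N (at the stop); nothing else holds it up.
- knob (a joint): Turn of the knob, counter-clockwise from above, rad; 0 at the start (bar along the cabinet's x), down in its open notch, where it cannot turn. Pulled up over 8 mm it turns freely to a stop at 1.68. The locking notch is at 0.90 to 1.35, elsewhere each time, unseen: within 0.08 of it the knob, if not held up, drops 8 mm by its spring and then turns no farther.
- knob_grip (a point): Grip point of the knob, on its axis, 28 mm above the rim; (-70, 0, 198) when bin is shut and knob down. The knob is an upright steel bar 32 long, 12 thick, 26 high (10 to 36 mm above the rim) on a round neck. The closed hasp's top face is 7 mm above the rim, 3 mm below the bar.
- tin: Small closed aluminium tin, 44 dia x 50, loose on the cabinet's roof near its left rear corner: leave alone. Origin at its underside.
- pot: Terracotta plant pot, rim 110 dia, 95 high, left of the cabinet: leave alone. Origin at its underside.
- jar: Glass jar, 60 dia x 85, right of the cabinet: leave alone. Origin at its underside.
- fork: Blue plastic hand fork about 260 long lying on the bench: leave alone. Origin at the underside of its neck.
- can: Aluminium watering can, 150 dia x 150 with a spout to 180 high: leave alone. Origin at its underside.
- hammer: Tack hammer, 260 long, lying on the bench: leave alone.
- driver: Stubby screwdriver, 120 long, lying loose on the cabinet's roof along its right edge: leave alone. Origin at its underside.

How it is judged:
By the outcome, as a careful person would: the job done as asked, in the order asked, and still so for the second after the job is handed in, with the robot touching nothing.
It also fails if it takes over 61 s, if anything falls off the work surface, if the arm or the gripper's body presses on something with over 40 N, if the wrist force passes 120 N, or if a joint passes its speed limit or range.

## Working session

There is one attempt and no reset: what is moved stays moved. The work goes in short steps, Python scripts to look and compute and a tool call to move; the robot and the scene stay as the last step left them, time stands still between calls to the robot, and variables do not carry over. Pictures are saved under pics/ and viewed, at most 10 in all, crops included, and the job is handed in when it is done.

Besides the shell and the picture viewer there is one more tool, called after "Call:" as name(argument=value, ...), one argument or row to a line, values as JSON. carry_out: Moves the arm, as the interface text tells. Its arguments: {"type":"object","properties":{"steps":{"type":"array","items":{"type":"array"}},"force":{"type":"number"}},"required":["steps"]}

```bash
mkdir -p pics; ls; cat > h.py <<'E'
import numpy as np, cv2
from scipy.spatial.transform import Rotation as R
from workcell import env
def look(n,fn=None):
    p,d=env.read_camera(n); 
    if fn: cv2.imwrite('pics/'+fn,p[:,:,::-1])
    return p,d
def rot(q): return R.from_quat([q[1],q[2],q[3],q[0]])
def cloud(n,d):
    c=env.get_calibration(n)
    v,u=np.mgrid[0:480,0:640]
    K=np.array([[c['fx'],0,c['cx']],[0,c['fy'],c['cy']],[0,0,1.]])
    x=cv2.undistortPoints(np.stack([u,v],-1).reshape(-1,1,2).astype(float),K,np.array(c['D'])).reshape(480,640,2)
    P=np.stack([x[...,0]*d,-x[...,1]*d,-d],-1)
    W=rot(c['orientation']).apply(P.reshape(-1,3)).reshape(480,640,3)+np.array(c['origin'])
    W[d==0]=np.nan
    return W
E
python3 - <<'E'
from h import *
s=env.get_state(); print(s, env.hold_point_z)
for n in('side','top'):
    c=env.get_calibration(n); print(n,c)
    p,d=look(n,n+'0.png'); np.savez('/tmp/'+n+'0.npz',p=p,d=d)
    print((d==0).mean())
E
```

```text
pics
{'clock': 0.0, 'joint_pos': array([-1.41257163e+00,  3.14014271e-01,  4.49900399e-02,  1.30359756e+00,
       -1.81696263e-05,  1.43118919e+00]), 'qvel': array([-1.90332228e-03,  7.40558116e-04, -1.83310677e-03, -6.21197455e-04,
       -7.35744229e-05, -6.98711520e-04]), 'tau': array([-1.44905174e-03, -4.80617630e+01,  2.98538429e+01,  1.90953462e-02,
       -2.55191353e-04, -8.30899552e-06]), 'tcp_pos': array([ 0.16863391, -0.54918734,  0.2304055 ]), 'orientation': array([-9.12606910e-04,  9.88932087e-01,  1.48366078e-01, -1.75807065e-05]), 'wrist_force': array([-0.60303976,  0.45988513,  0.39745483]), 'ft_torque': array([ 0.03537057,  0.05792639, -0.04502401]), 'grip_force': 0.0, 'finger_gap': 0.08553757177980086} 0.0187
side {'fx': 501.88946840706865, 'fy': 501.88946840706865, 'cx': 315.01462149121085, 'cy': 242.39410208952702, 'D': array([-0.10625741,  0.        ,  0.        ,  0.        ,  0.        ]), 'origin': array([ 1.0428469 , -0.85317662,  0.85156144]), 'orientation': array([0.86180897, 0.43048676, 0.12105308, 0.2394005 ])}
0.005764973958333333
top {'fx': 501.42940786832645, 'fy': 501.42940786832645, 'cx': 331.57163138586293, 'cy': 244.23030221067918, 'D': array([-0.13878654,  0.        ,  0.        ,  0.        ,  0.        ]), 'origin': array([ 0.33199336, -0.03575557,  1.65740654]), 'orientation': array([-0.69939563, -0.05233075,  0.04492043,  0.7113996 ])}
0.004052734375
```

View pics/side0.png

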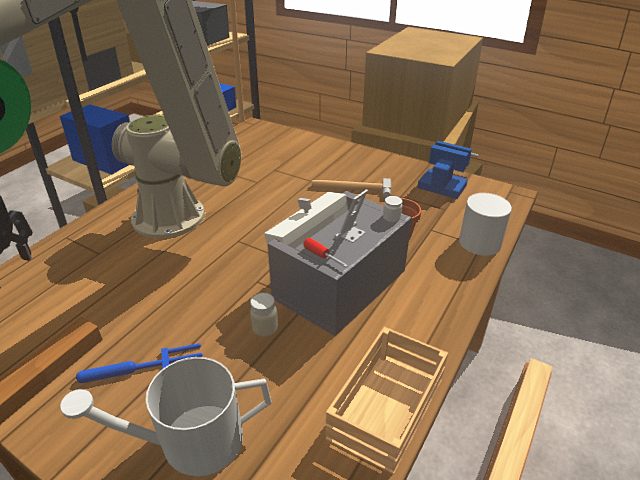

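View pics/top0.png

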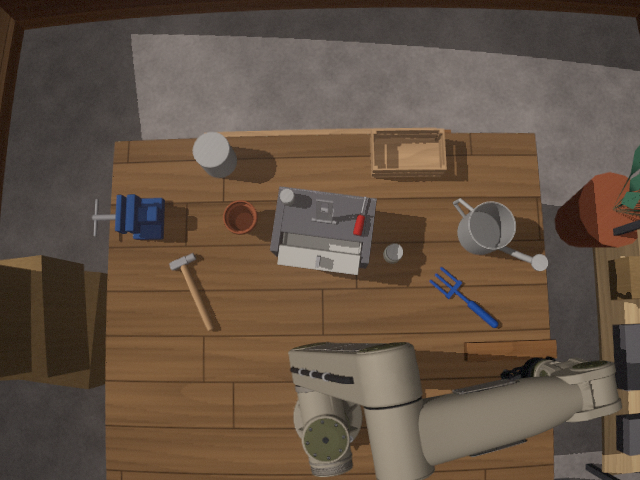

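The side view shows the cabinet (bin leaning out, knob near px (305,205), hasp strap near (355,210), red driver at (318,247)). The top view shows the cabinet round px (325,230), yawed slightly, with the tin at (287,197) and the robot well clear.

```bash
python3 - <<'E'
from h import *
z=np.load('/tmp/top0.npz');W=cloud('top',z['d'])
roi=np.zeros((480,640),bool);roi[180:280,262:385]=1
p=z['p'].astype(int);sat=p.max(2)-p.min(2)
m=roi&(abs(W[...,2]-.17)<.008)&(sat<40)&(p.max(2)<150)
print(m.sum(),np.median(W[m][:,2]))
r=cv2.minAreaRect((W[m][:,:2]*1000).astype(np.float32));print(r,cv2.boxPoints(r))
for n in('top','side'):
    z=np.load(f'/tmp/{n}0.npz');W=cloud(n,z['d']);p=z['p']
    if n=='side': roi=np.zeros((480,640),bool);roi[170:300,255:425]=1
    np.save(f'/tmp/W{n}.npy',W)
    hm=roi&(W[...,2]>.183)
    k,l,st,c=cv2.connectedComponentsWithStats(hm.astype(np.uint8))
    for i in range(1,k):
        if st[i,4]>8:
            q=W[l==i];print(n,st[i],c[i].round(),'min',np.nanmin(q,0).round(3),'max',np.nanmax(q,0).round(3),'mean',np.nanmean(q,0).round(3))
    c=p[roi.nonzero()[0].min():roi.nonzero()[0].max(),roi.nonzero()[1].min():roi.nonzero()[1].max()]
    cv2.imwrite(f'/tmp/c{n}.png',cv2.resize(c[:,:,::-1],None,fx=4,fy=4,interpolation=cv2.INTER_CUBIC))
a=cv2.imread('/tmp/cside.png');b=cv2.imread('/tmp/ctop.png');
h=600;f=lambda i,w:cv2.resize(i,(w,int(i.shape[0]*w/i.shape[1])))
a=f(a,400);b=f(b,400);o=np.zeros((max(len(a),len(b)),800,3),np.uint8);o[:len(a),:400]=a;o[:len(b),400:]=b
cv2.imwrite('pics/crop1.png',o)
E
```

```text
4245 0.1696154208180174
((581.337890625, 6.043121337890625), (301.1446228027344, 239.3164520263672), 81.42645263671875) [[ 440.56967 -125.00808]
 [ 677.21185 -160.68509]
 [ 722.1061   137.09433]
 [ 485.46393  172.77133]]
top [280 189  15  17 201] [287. 197.] min [0.657 0.087 0.184] max [0.699 0.129 0.227] mean [0.676 0.107 0.215]
top [362 197   4  13  17] [364. 203.] min [ 0.641 -0.124  0.183] max [ 0.678 -0.115  0.191] mean [ 0.658 -0.12   0.185]
top [316 199  17  23 274] [324. 210.] min [ 0.606 -0.026  0.183] max [0.651 0.023 0.29 ] mean [ 0.628 -0.002  0.236]
top [353 211  12  25 173] [359. 225.] min [ 0.562 -0.12   0.183] max [ 0.635 -0.086  0.206] mean [ 0.593 -0.104  0.192]
top [315 256   6  12  51] [318. 261.] min [0.468 0.012 0.187] max [0.5   0.027 0.218] mean [0.484 0.019 0.206]
side [341 189  27  44 343] [353. 210.] min [ 0.609 -0.033  0.183] max [0.65  0.02  0.287] mean [ 0.631 -0.009  0.238]
side [383 196  19  23 370] [392. 207.] min [0.657 0.081 0.183] max [0.701 0.127 0.222] mean [0.682 0.095 0.208]
side [298 198  14  12 130] [305. 203.] min [0.467 0.007 0.183] max [0.505 0.022 0.213] mean [0.489 0.013 0.199]
side [304 238  43  29 293] [319. 249.] min [ 0.561 -0.132  0.183] max [ 0.68  -0.092  0.198] mean [ 0.605 -0.114  0.19 ]
```

View pics/crop1.png

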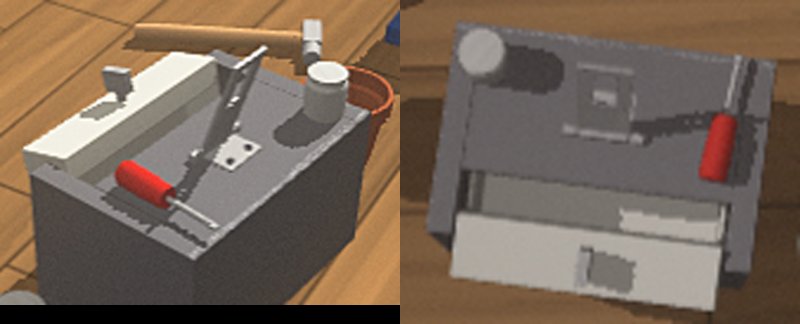

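The crops show the bin leaning out with the knob bar on its rim, the strap leaning back from its hinge plate, and a clear corridor between tin and driver. Next I'll refine the cabinet pose and write the helper that converts targets into move numbers.

```bash
cat >> h.py <<'E'
C=np.array([.6008,.0031]); YAW=np.radians(-8.6)
def world(X,Y,Z):  # cabinet mm -> world m
    c,s=np.cos(YAW),np.sin(YAW); return np.array([C[0]+(c*X-s*Y)/1e3,C[1]+(s*X+c*Y)/1e3,Z/1e3])
def cab(P):
    c,s=np.cos(YAW),np.sin(YAW); d=(np.asarray(P)[...,:2]-C)*1e3
    return np.stack([c*d[...,0]+s*d[...,1],-s*d[...,0]+c*d[...,1],np.asarray(P)[...,2]*1e3],-1)
def go(X,Y,Z,turn=0,pos=None,q=None):
    """turn, shift(cm) from current pose to cabinet target, tool down, tool x to cabinet -x, plus ccw turn deg"""
    s=env.get_state(); pos=s['tcp_pos'] if pos is None else pos; r=rot(s['orientation'] if q is None else q)
    a=YAW+np.pi+np.radians(turn); T=R.from_matrix(np.array([[np.cos(a),np.sin(a),0],[np.sin(a),-np.cos(a),0],[0,0,-1]]))
    return (np.degrees((r.inv()*T).as_rotvec()).round(1).tolist(), (r.inv().apply(world(X,Y,Z)-pos)*100).round(2).tolist())
E
python3 - <<'E'
from h import *
W=np.load('/tmp/Wtop.npy');z=np.load('/tmp/top0.npz');p=z['p'].astype(int)
Q=cab(W); m=(abs(Q[...,2]-170)<9)&(abs(Q[...,0])<115)&(abs(Q[...,1])<165)
q=Q[m]
for lo in range(-140,140,40):
    k=q[(q[:,1]>lo)&(q[:,1]<lo+40)]; print('y',lo,'xmax',np.percentile(k[:,0],99).round(1))
for lo in range(-20,100,30):
    k=q[(q[:,0]>lo)&(q[:,0]<lo+30)]; print('x',lo,'y',np.percentile(k[:,1],[1,99]).round(1))
# rim
m=(p.min(2)>150)&(Q[...,2]>150)&(Q[...,0]<-60)&(Q[...,0]>-170)&(abs(Q[...,1])<130)
q=Q[m]; A=np.c_[q[:,0],q[:,1],np.ones(len(q))]; q=q[q[:,2]<190]
for lo in range(-120,120,40):
    k=q[(q[:,1]>lo)&(q[:,1]<lo+40)]; print('rim y',lo,'x',np.percentile(k[:,0],[1,99]).round(1),'z',np.percentile(k[:,2],[2,98]).round(1))
print('rim y',q[:,1].min(),q[:,1].max())
s=cab(np.load('/tmp/Wside.npy')); 
for nm,S,b in(('top',Q,(316,199,17,23)),('side',s,(341,189,27,44)),('topk',Q,(315,256,6,12)),('sidek',s,(298,198,14,12))):
    k=S[b[1]:b[1]+b[3],b[0]:b[0]+b[2]].reshape(-1,3);k=k[k[:,2]>(235 if 'k' not in nm else 190)];print(nm,k.min(0).round(),k.max(0).round(),np.median(k,0).round(1), np.degrees(np.arctan2(np.median(k[:,2])-174,10-np.median(k[:,0]))))
for b in((-190,0,235),(-190,0,155)):print(go(*b))
J=cab(W[253,393]);print('jar',J)
E
```

```text
y -140 xmax 97.6
y -100 xmax 98.1
y -60 xmax 98.1
y -20 xmax 98.0
y 20 xmax 97.2
y 60 xmax 97.0
y 100 xmax 97.9
x -20 y [-147.7  146.6]
x 10 y [-148.2  147.8]
x 40 y [-148.3  147.2]
x 70 y [-147.8  147.2]
rim y -120 x [-135.4  -82.8] z [163.3 182.9]
rim y -80 x [-135.   -83.4] z [162.8 182.9]
rim y -40 x [-135.9  -82.3] z [162.  182.3]
rim y 0 x [-135.8  -82.7] z [162.  180.4]
rim y 40 x [-135.6  -82.7] z [163.6 182.2]
rim y 80 x [-135.   -83.5] z [162.2 182.5]
rim y -120.1213427443994 120.07598134767599
top [ 27. -24. 236.] [ 48.  23. 290.] [ 39.1  -0.4 270.9] 106.68571858999302
side [ 28. -30. 235.] [ 48.  22. 287.] [ 40.   -8.7 266.5] 107.97846328362485
topk [-134.   -7.  197.] [-101.    5.  218.] [-117.6   -1.5  206.5] 14.268760929528343
sidek [-135.  -12.  190.] [-96.   3. 213.] [-109.8   -7.8  201.7] 13.023623318689053
([-0.0, -0.1, -154.3], [40.4, -48.35, -0.36])
([-0.0, -0.1, -154.3], [40.4, -48.34, 7.64])
jar [ -49.12478045 -227.41665807   87.39609494]
```

Call:
carry_out(
  steps=[
    [[0,0,-9.6],[2.5,-3,0],190],
    [[0,0,-19.2],[5,-6,0],190],
    [[0,0,-28.8],[7.5,-9,0],190],
    [[0,0,-38.4],[10,-12,0],190],
    [[0,0,-48],[12.5,-15,0],190],
    [[0,0,-57.6],[15,-18,0],190],
    [[0,0,-67.2],[17.5,-21,0],190],
    [[0,0,-77],[20,-24,0],190],
  ],
  force=30,
)

```text
clock: 1.1
tcp_pos: [0.2896, -0.2602, 0.2311]
orientation: [-0.0, 0.68, 0.734, 0.0]
wrist_force: [-0.4, -0.1, 0.8]
finger_gap: 0.0223
grip_force: 0.0
```

```bash
python3 -c "
from h import *
s=env.get_state();print(cab(s['tcp_pos']),s['tcp_pos'],s['joint_pos'],s['finger_gap'],go(-190,0,235),go(-190,0,155))"
```

```text
[-268.28988459 -306.89910405  231.05657389] [ 0.2896344  -0.26022963  0.23105657] [-9.38944914e-01 -4.70259901e-02 -3.75236979e-01  1.24288426e+00
  4.75839103e-05  5.55655372e-01] 0.022343575236401056 ([0.0, -0.0, -77.0], [28.15, 14.52, -0.39]) ([0.0, -0.0, -77.0], [28.15, 14.52, 7.61])
```

Call:
carry_out(
  steps=[
    [[0,0,-10],[4,2,0],190],
    [[0,0,-20],[8,4,0],190],
    [[0,0,-30],[12,6,0],190],
    [[0,0,-40],[16,8,0],190],
    [[0,0,-50],[20,10,0],190],
    [[0,0,-60],[24,12.3,0],190],
    [[0,0,-70],[28.15,14.5,2],190],
    [[0,0,-77],[28.15,14.5,7.6],190],
  ],
)

```text
clock: 2.1
tcp_pos: [0.4177, 0.0318, 0.1564]
orientation: [0.003, 0.073, 0.997, 0.0]
wrist_force: [1.9, -0.2, -0.4]
finger_gap: 0.0216
grip_force: 0.0
```

```bash
python3 -c "
from h import *
s=env.get_state();print(cab(s['tcp_pos']),s['joint_pos'],s['wrist_force'],go(-150,0,155),go(-111,0,155))"
```

```text
[-185.36360418    0.97450936  156.39852918] [-1.16552882e-01  4.74386233e-02 -4.69448986e-01  1.04694263e+00
  4.54366928e-04  2.96122729e-02] [ 1.89912604 -0.15393183 -0.41847597] ([0.0, 0.4, 0.2], [-3.53, -0.11, 0.16]) ([0.0, 0.4, 0.2], [-7.43, -0.13, 0.19])
```

Call:
carry_out(
  steps=[
    [[0,0,0],[-2,0,0],190],
    [[0,0,0],[-3.5,0,0],190],
    [[0,0,0],[-4.3,0,0],190],
    [[0,0,0],[-5,0,0],190],
    [[0,0,0],[-5.7,0,0],190],
    [[0,0,0],[-6.4,0,0],190],
    [[0,0,0],[-7,0,0],190],
    [[0,0,0],[-7.5,0,0],190],
  ],
)

```text
clock: 3.1
tcp_pos: [0.4888, 0.0177, 0.1553]
orientation: [0.0, 0.078, 0.997, -0.0]
wrist_force: [-0.3, 0.7, 1.6]
finger_gap: 0.0215
grip_force: 0.6
```

```bash
python3 -c "
from h import *
s=env.get_state();print(cab(s['tcp_pos']),s['wrist_force'])"
```

```text
[-112.96376504   -2.35482932  155.29637749] [-0.33060009  0.65499212  1.61033111]
```

Call:
carry_out(
  steps=[
    [[0,0,0],[-0.1,0,0],190],
    [[0,0,0],[-0.2,0,0],190],
    [[0,0,0],[-0.3,0,0],190],
    [[0,0,0],[-0.4,0,0],190],
    [[0,0,0],[-0.5,0,0],190],
    [[0,0,0],[-0.5,0,0],190],
    [[0,0,0],[-0.5,0,0],190],
    [[0,0,0],[-0.5,0,0],190],
  ],
)

```text
clock: 4.1
tcp_pos: [0.4913, 0.0173, 0.1551]
orientation: [-0.002, 0.078, 0.997, 0.0]
wrist_force: [-7.0, -0.2, 4.4]
finger_gap: 0.0216
grip_force: 3.4
```

```bash
python3 -c "
from h import *
s=env.get_state();print(cab(s['tcp_pos']),s['wrist_force'])
p,d=look('side');W=cab(cloud('side',d));cv2.imwrite('pics/s2.png',cv2.resize(p[150:300,240:440,::-1],None,fx=4,fy=4))
"
```

```text
[-110.42029936   -2.29071531  155.14917203] [-7.02885408 -0.19510531  4.38071746]
```

View pics/s2.png

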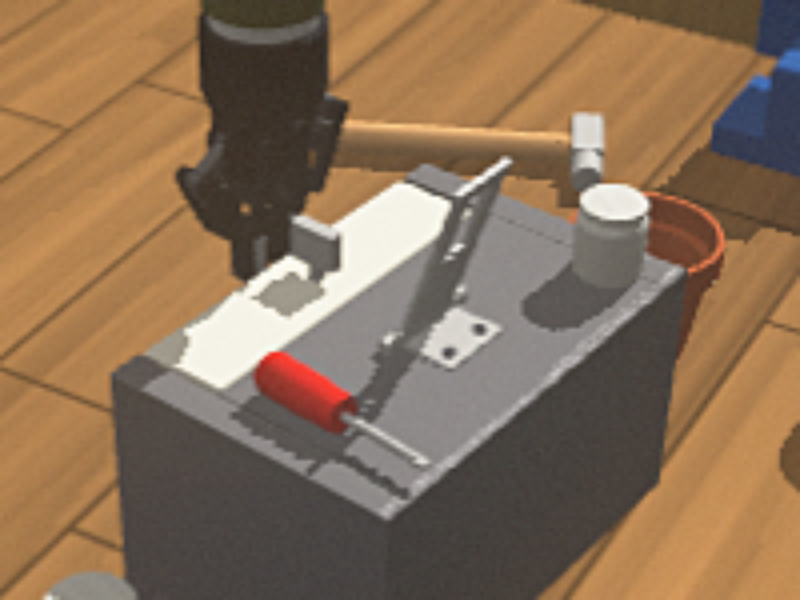

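The bin now looks flush with the roof, and the wrist reads 7 N. I'll press a little harder to confirm the stop, then withdraw and rise.

Call:
carry_out(
  steps=[
    [[0,0,0],[-0.15,0,0],190],
    [[0,0,0],[-0.3,0,0],190],
    [[0,0,0],[-0.4,0,0],190],
    [[0,0,0],[-0.4,0,0],190],
    [[0,0,0],[-0.4,0,0],190],
    [[0,0,0],[-0.4,0,0],190],
    [[0,0,0],[-0.4,0,0],190],
    [[0,0,0],[-0.4,0,0],190],
  ],
)

```text
clock: 5.15
tcp_pos: [0.4914, 0.0173, 0.155]
orientation: [-0.005, 0.078, 0.997, 0.0]
wrist_force: [-17.7, 1.5, 12.9]
finger_gap: 0.0219
grip_force: 8.8
```

```bash
python3 -c "
from h import *
s=env.get_state();print(cab(s['tcp_pos']),s['wrist_force'])
for t in((-140,0,155),(-140,0,335),(80,0,330),(80,0,245)):print(go(*t))
"
```

```text
[-110.30555808   -2.28560081  155.01898618] [-17.69402492   1.53533173  12.94681251]
([-0.0, -0.6, -0.3], [2.97, 0.21, 0.03])
([-0.0, -0.6, -0.3], [3.15, 0.2, -17.97])
([-0.0, -0.6, -0.3], [-18.85, 0.32, -17.69])
([-0.0, -0.6, -0.3], [-18.94, 0.32, -9.19])
```

Call:
carry_out(
  steps=[
    [[0,0,0],[2,0,0],190],
    [[0,0,0],[3.7,0.1,0],190],
    [[0,0,0],[3.7,0.2,-6],190],
    [[0,0,0],[3.7,0.25,-12],190],
    [[0,0,0],[3.7,0.25,-18],190],
    [[0,0,0],[-1,0.25,-18],190],
    [[0,0,0],[-6,0.25,-18],190],
    [[0,0,0],[-11,0.25,-18],190],
  ],
)

```text
clock: 6.15
tcp_pos: [0.6079, 0.0017, 0.336]
orientation: [0.001, 0.078, 0.997, -0.0]
wrist_force: [-0.0, 0.2, -0.1]
finger_gap: 0.0216
grip_force: 0.0
```

```bash
python3 -c "
from h import *
s=env.get_state();print(cab(s['tcp_pos']),s['wrist_force'])
for t in((80,0,330),(80,0,245)):print(go(*t))
"
```

```text
[  7.19429662  -0.35046992 335.9672017 ] [-0.001466    0.16005209 -0.1121707 ]
([0.0, 0.1, -0.3], [-7.28, 0.08, 0.61])
([0.0, 0.1, -0.3], [-7.26, 0.08, 9.11])
```

Call:
carry_out(
  steps=[
    [[0,0,0],[-4,0,0],190],
    [[0,0,0],[-7.5,0,0],190],
    [[0,0,0],[-7.5,0,4.5],190],
    [[0,0,0],[-7.5,0,9.1],190],
    [[0,0,0],[-7.5,0,9.1],190],
    [[0,0,0],[-6.5,0,9.1],190],
    [[0,0,0],[-5,0,9.1],190],
    [[0,0,0],[-4,0,9.1],190],
  ],
)

```text
clock: 7.15
tcp_pos: [0.6477, -0.0047, 0.2495]
orientation: [0.005, 0.078, 0.997, -0.0]
wrist_force: [3.1, -0.0, 10.9]
finger_gap: 0.0213
grip_force: 0.8
```

```bash
python3 -c "
from h import *
s=env.get_state();print(cab(s['tcp_pos']),s['wrist_force'])
for t in((-22,0,245),(-33,0,211),(-32,0,190),(-30,0,180)):print(go(*t))
p,d=look('side');cv2.imwrite('pics/s3.png',cv2.resize(p[150:300,240:440,::-1],None,fx=4,fy=4))
"
```

```text
[ 47.51374397  -0.66320893 249.45224038] [ 3.08729522 -0.02515917 10.94922288]
([0.0, 0.6, -0.3], [6.96, 0.03, 0.38])
([0.0, 0.6, -0.3], [8.09, 0.02, 3.77])
([0.0, 0.6, -0.3], [8.01, 0.02, 5.87])
([0.0, 0.6, -0.3], [7.82, 0.02, 6.87])
```

View pics/s3.png

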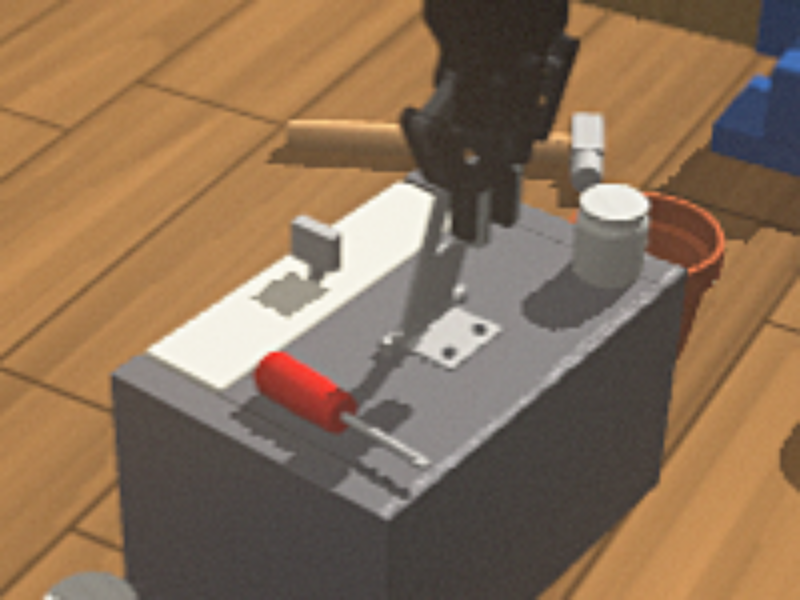

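The strap has started forward, but an 11 N upward reaction says its tip is catching under the finger linkage. I'll back off, raise 2 cm and sweep with the straight finger part.

Call:
carry_out(
  steps=[
    [[0,0,0],[-1,0,0],190],
    [[0,0,0],[-1,0,-2],190],
    [[0,0,0],[0,0,-2],190],
    [[0,0,0],[1.5,0,-2],190],
    [[0,0,0],[3,0,-2],190],
    [[0,0,0],[4.5,0,-2],190],
    [[0,0,0],[5.8,0,-2],190],
    [[0,0,0],[7,0,-1.5],190],
  ],
)

```text
clock: 8.2
tcp_pos: [0.5762, 0.0065, 0.2595]
orientation: [0.001, 0.078, 0.997, -0.0]
wrist_force: [2.0, -0.1, 0.2]
finger_gap: 0.0219
grip_force: 0.3
```

```bash
python3 -c "
from h import *
s=env.get_state();print(cab(s['tcp_pos']),s['wrist_force'])
for t in((-33,0,225),(-34,0,205),(-32,0,190),(-30,0,180)):print(go(*t))
"
```

```text
[-24.86021334  -0.3366593  259.51026006] [ 2.012542   -0.0650805   0.16615744]
([-0.0, 0.1, -0.3], [0.82, 0.03, 3.45])
([-0.0, 0.1, -0.3], [0.92, 0.03, 5.45])
([-0.0, 0.1, -0.3], [0.72, 0.03, 6.95])
([-0.0, 0.1, -0.3], [0.52, 0.03, 7.95])
```

Call:
carry_out(
  steps=[
    [[0,0,0],[0.8,0,1.2],190],
    [[0,0,0],[1.2,0,2.4],190],
    [[0,0,0],[1.2,0,3.6],190],
    [[0,0,0],[1,0,4.8],190],
    [[0,0,0],[0.8,0,6],190],
    [[0,0,0],[0.7,0,7],190],
    [[0,0,0],[0.6,0,7.6],190],
    [[0,0,0],[0.5,0,8],190],
  ],
)

```text
clock: 9.2
tcp_pos: [0.5716, 0.0072, 0.1788]
orientation: [-0.0, 0.078, 0.997, -0.0]
wrist_force: [-0.5, 0.6, 1.1]
finger_gap: 0.0217
grip_force: 0.4
```

```bash
python3 -c "
from h import *
s=env.get_state();print(cab(s['tcp_pos']),s['wrist_force'])
print(go(-30,0,177))
"
```

```text
[-29.46733531  -0.29446732 178.82538789] [-0.50822052  0.58741575  1.0881607 ]
([-0.0, -0.0, -0.3], [0.05, 0.03, 0.18])
```

Now I'll press down slowly until the hasp stops.

Call:
carry_out(
  steps=[
    [[0,0,0],[0,0,0.1],190],
    [[0,0,0],[0,0,0.2],190],
    [[0,0,0],[0,0,0.3],190],
    [[0,0,0],[0,0,0.4],190],
    [[0,0,0],[0,0,0.5],190],
    [[0,0,0],[0,0,0.5],190],
    [[0,0,0],[0,0,0.5],190],
    [[0,0,0],[0,0,0.5],190],
  ],
)

```text
clock: 10.2
tcp_pos: [0.5718, 0.0072, 0.1769]
orientation: [0.001, 0.078, 0.997, -0.0]
wrist_force: [-5.0, 0.4, 14.0]
finger_gap: 0.022
grip_force: 6.7
```

```bash
python3 -c "
from h import *
s=env.get_state();print(cab(s['tcp_pos']),s['wrist_force'])
p,d=look('side');cv2.imwrite('pics/s4.png',cv2.resize(p[150:300,240:440,::-1],None,fx=4,fy=4))
"
```

```text
[-29.25687884  -0.26632197 176.92580676] [-4.96753573  0.38546432 14.0027028 ]
```

View pics/s4.png

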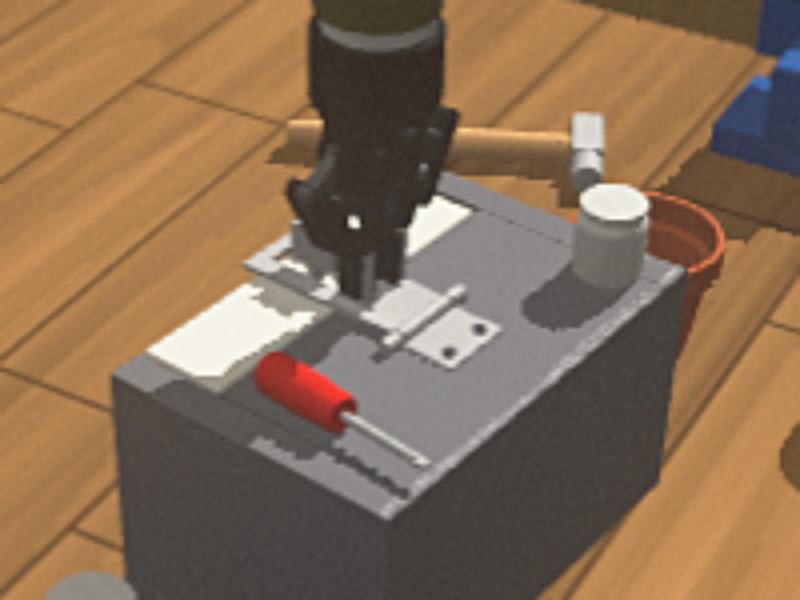

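The hasp now lies flat over the rim, stopped at 177 mm with 14 N, and the knob stands up through its slot. Next: lift, open, and come down over the knob.

Call:
carry_out(
  steps=[
    [[0,0,0],[0,0,-2],190],
    [[0,0,0],[0,0,-5.2],135],
    [[0,0,0],[2,0,-5.2],135],
    [[0,0,0],[4.05,0,-5.2],135],
    [[0,0,0],[4.05,0,-5.2],135],
    [[0,0,0],[4.05,0,-3.5],135],
    [[0,0,0],[4.05,0,-2],135],
    [[0,0,0],[4.05,0,-0.8],135],
  ],
)

```text
clock: 11.25
tcp_pos: [0.5317, 0.0134, 0.1811]
orientation: [-0.0, 0.078, 0.997, -0.0]
wrist_force: [-0.6, 0.5, -0.6]
finger_gap: 0.0399
grip_force: 0.0
```

```bash
python3 -c "
from h import *
s=env.get_state();print(cab(s['tcp_pos']),s['wrist_force'],s['finger_gap'])
print(go(-70,0,182))
p,d=look('side');cv2.imwrite('pics/s5.png',cv2.resize(p[160:260,260:393,::-1],None,fx=6,fy=6))
W=cab(cloud('side',d))
m=(abs(W[...,0]+70)<22)&(abs(W[...,1])<14)&(W[...,2]>188)&(W[...,2]<212)
print(np.percentile(W[m],[2,50,98],axis=0).round(1),m.sum())
"
```

```text
[-6.98312257e+01 -1.07329121e-01  1.81114594e+02] [-0.55855632  0.53181593 -0.58401648] 0.03992577429170966
([-0.0, -0.0, -0.3], [0.02, 0.01, -0.09])
[[-72.6 -11.8 189.1]
 [-57.7  -7.  200.6]
 [-52.7   0.9 208.1]] 66
```

View pics/s5.png

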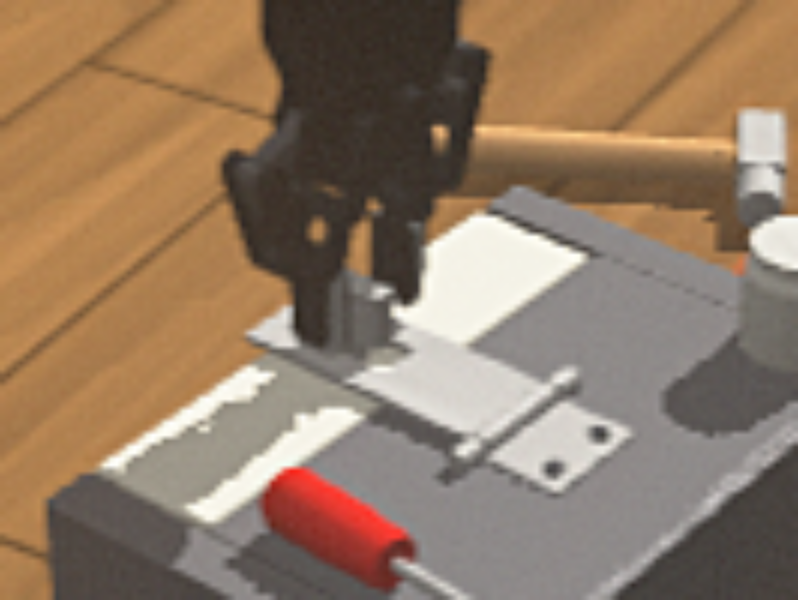

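The knob bar stands between the open fingers (crop px about (355,320)). Close on it.

Call:
carry_out(
  steps=[
    [[0,0,0],[0,0,-0.1],255],
    [[0,0,0],[0,0,-0.1],255],
    [[0,0,0],[0,0,-0.1],255],
    [[0,0,0],[0,0,-0.1],255],
    [[0,0,0],[0,0,-0.1],255],
    [[0,0,0],[0,0,-0.1],255],
    [[0,0,0],[0,0,-0.1],255],
    [[0,0,0],[0,0,-0.1],255],
  ],
  force=40,
)

```text
clock: 12.3
tcp_pos: [0.5313, 0.0111, 0.1836]
orientation: [-0.0, 0.079, 0.997, -0.003]
wrist_force: [-2.6, -8.4, -2.5]
finger_gap: 0.0109
grip_force: 43.6
```

```bash
python3 -c "
from h import *
s=env.get_state();print(cab(s['tcp_pos']),s['wrist_force'],s['ft_torque'],s['finger_gap'],s['grip_force'],s['joint_pos'])
"
```

```text
[-69.90154501  -2.47164635 183.63031619] [-2.6274637  -8.40781241 -2.517935  ] [-1.58528231  0.41607086  0.01946538] 0.010896627967301533 43.6455237865448 [-0.12732159  0.24888624 -0.15899876  1.16308376 -0.00504933  0.03041015]
```

Call:
carry_out(
  steps=[
    [[0,0,0],[0,-0.12,0],255],
    [[0,0,0],[0,-0.24,0],255],
    [[0,0,0],[0,-0.24,-0.2],255],
    [[0,0,0],[0,-0.24,-0.4],255],
    [[0,0,0],[0,-0.24,-0.6],255],
    [[0,0,0],[0,-0.24,-0.8],255],
    [[0,0,0],[0,-0.24,-1.0],255],
    [[0,0,0],[0,-0.24,-1.0],255],
  ],
)

```text
clock: 13.3
tcp_pos: [0.5313, 0.0109, 0.1933]
orientation: [0.0, 0.078, 0.997, -0.0]
wrist_force: [-0.4, -4.3, -4.4]
finger_gap: 0.0111
grip_force: 43.1
```

```bash
python3 -c "
from h import *
s=env.get_state();print(cab(s['tcp_pos']),s['wrist_force'],s['ft_torque'],s['finger_gap'],s['grip_force'],s['joint_pos'])
"
```

```text
[-69.93600747  -2.64338425 193.34815014] [-0.41971718 -4.31278366 -4.41658051] [-0.94098232  0.0207572  -0.00130359] 0.011081182105263586 43.14145267009735 [-1.30218505e-01  2.43340326e-01 -1.41946050e-01  1.18544209e+00
 -5.48046987e-04  2.58520485e-02]
```

The knob is up 9.7 mm with about 4 N of spring pull. Now turn it 47° counter-clockwise while raised, then lower it to ride lightly on the flat.

Call:
carry_out(
  steps=[
    [[0,0,-9],[0,-0.05,0],255],
    [[0,0,-18],[0,-0.05,0],255],
    [[0,0,-27],[0,-0.05,0],255],
    [[0,0,-36],[0,-0.05,0],255],
    [[0,0,-43],[0,-0.05,0],255],
    [[0,0,-47],[0,-0.05,0],255],
    [[0,0,-47],[0,-0.05,0.3],255],
    [[0,0,-47],[0,-0.05,0.4],255],
  ],
)

```text
clock: 14.3
tcp_pos: [0.5312, 0.0105, 0.1906]
orientation: [0.0, -0.325, 0.946, -0.0]
wrist_force: [-5.3, -5.0, 8.4]
finger_gap: 0.0111
grip_force: 45.3
```

```bash
cat > st.py <<'E'
from h import *
s=env.get_state();x=rot(s['orientation']).as_matrix()[:,0]
print('tcp',cab(s['tcp_pos']).round(2),'turn',((np.degrees(np.arctan2(x[1],x[0])-YAW-np.pi)+180)%360-180).round(2),'F',s['wrist_force'].round(2),'M',s['ft_torque'].round(2),s['finger_gap'],s['grip_force'],s['joint_pos'][5])
E
python3 st.py
```

```text
tcp [-69.9   -3.11 190.65] turn 46.58 F [-5.28 -5.01  8.43] M [-0.79  0.95  0.08] 0.01106975771333138 45.328189730644226 -0.7939778752139225
```

It rides on the flat at TCP z = 190.7 mm, so fully down will read about 182.7. Next, search in small turns.

Call:
carry_out(
  steps=[
    [[0,0,-2],[0,0,0],255],
    [[0,0,-4],[0,0,0],255],
    [[0,0,-6],[0,0,0],255],
    [[0,0,-8],[0,0,0],255],
    [[0,0,-8],[0,0,0],255],
    [[0,0,-8],[0,0,0],255],
    [[0,0,-8],[0,0,0],255],
    [[0,0,-8],[0,0,0],255],
  ],
)

```text
clock: 15.3
tcp_pos: [0.5312, 0.0105, 0.189]
orientation: [-0.0, -0.391, 0.92, -0.0]
wrist_force: [0.1, -4.4, -3.6]
finger_gap: 0.0109
grip_force: 43.3
```

```bash
python3 st.py
```

```text
tcp [-69.94  -3.13 189.01] turn 54.61 F [ 0.11 -4.43 -3.63] M [-0.98  0.09  0.04] 0.010935274650711114 43.25912564992905 -0.9342495069175788
```

It has dropped off the flat at 54.6°: z fell and the force is now the spring's pull. Follow it down.

Call:
carry_out(
  steps=[
    [[0,0,0],[0,0,0.15],255],
    [[0,0,0],[0,0,0.3],255],
    [[0,0,0],[0,0,0.45],255],
    [[0,0,0],[0,0,0.6],255],
    [[0,0,0],[0,0,0.75],255],
    [[0,0,0],[0,0,0.85],255],
    [[0,0,0],[0,0,0.85],255],
    [[0,0,0],[0,0,0.85],255],
  ],
)

```text
clock: 16.3
tcp_pos: [0.5313, 0.0104, 0.1834]
orientation: [0.001, -0.391, 0.92, -0.001]
wrist_force: [-6.5, -4.2, 13.1]
finger_gap: 0.0111
grip_force: 46.0
```

```bash
python3 st.py
```

```text
tcp [-69.79  -3.13 183.37] turn 54.62 F [-6.51 -4.16 13.05] M [-0.92  1.45  0.01] 0.011146172713988952 45.98799258470535 -0.9342640756435255
```

Call:
carry_out(
  steps=[
    [[0,0,0],[0,0,-0.4],255],
    [[0,0,0],[0,0,-0.4],190],
    [[0,0,0],[0,0,-0.4],135],
    [[0,0,0],[0,0,-0.4],135],
    [[0,0,0],[0,0,-0.4],135],
    [[0,0,0],[0,0,-3],135],
    [[0,0,0],[0,0,-8],135],
    [[0,0,0],[0,0,-14],135],
  ],
)

```text
clock: 17.3
tcp_pos: [0.5305, 0.0109, 0.3212]
orientation: [-0.001, -0.391, 0.92, 0.001]
wrist_force: [1.0, -0.7, 0.5]
finger_gap: 0.0403
grip_force: 0.0
```

```bash
python3 st.py; python3 -c "
from h import *
o=[]
for n in('side','top'):
    zs=[]
    for i in range(3):
        p,d=look(n);W=cab(cloud(n,d));zs.append(W)
    W=np.nanmedian(zs,0)
    m=(np.hypot(W[...,0]+70,W[...,1])<28)&(W[...,2]>188)&(W[...,2]<225)
    q=W[m];print(n,m.sum(),np.percentile(q,[2,50,95,99],axis=0).round(1))
    t=q[q[:,2]>198];r=cv2.minAreaRect(t[:,:2].astype(np.float32));print(r)
    h=(abs(W[...,1])<22)&(abs(W[...,0]+27)<18)&(W[...,2]<200);print('hasp z',np.median(W[h],0).round(1))
    b=(abs(W[...,0]+70)<20)&(abs(abs(W[...,1])-80)<30)&(W[...,2]<200);print('rim z',np.median(W[b],0).round(1))
    r0,c0=(190,280) if n=='side' else (225,290)
    o.append(cv2.resize(p[r0:r0+60,c0:c0+66,::-1],(400,364)))
cv2.imwrite('pics/fin.png',np.hstack(o))
"
```

```text
tcp [-70.66  -2.84 321.19] turn 54.66 F [ 0.95 -0.69  0.51] M [ 0.04 -0.04 -0.02] 0.04031007362388031 0.0 -0.9349269069423761
side 120 [[-78.4 -18.5 188.5]
 [-67.1  -7.1 200. ]
 [-57.5   6.6 206.8]
 [-56.7   8.1 207.3]]
((-69.62262725830078, -3.7745590209960938), (31.5032901763916, 14.082123756408691), 60.483280181884766)
hasp z [-26.2  -1.1 176.9]
rim z [-69.9 -55.4 169.9]<string>:8: RuntimeWarning: All-NaN slice encountered
Traceback (most recent call last):
IndexError: index -1 is out of bounds for axis 0 with size 0
```

From the side camera, the knob's top is at 206–207 mm (fully down; riding on the flat would be 214) and it is turned about 55–60°. The hasp's top is at 176.9 mm and the rim at 169.9 mm, and the arm is well clear, so I'm handing in.

```bash
python3 -c "
from workcell import env
print(env.hand_in())"
```

```text
the job is handed in; nothing more can be done
None
```

The job is handed in: the bin is shut, the hasp lies flat over the knob, and the knob is fully down in its locking notch at about 55° counter-clockwise; I didn't re-measure the other objects, but nothing suggested the arm touched them.

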